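# Take a hand tamper off its keyhole rack and stand it in the drying pan

## Robot

A 6-joint arm with a two-finger parallel gripper is mounted at the origin on a cart in front of the work surface, level with it; the furniture and walls round the work are solid. World frame = base frame: x ahead of the robot, y to its left, z up, the work surface at z = 0. Lengths are in mm, angles in rad, forces in N, time in s.
With the tool pointing down it reaches from about 275 to 750 mm from the base axis. Payload 10.2 kg.
Tool frame: the origin (TCP) lies at the very end of the fingers, on their centre line; the grasp point (between the pads) lies 19 mm behind it; x points along the fingers, y is the direction in which the jaws open and shut, and the axes are right-handed (so a half turn about x gives the same grasp; the last joint's range is limited). The gripper opens to 85 mm and grips with 20 to 120 N. Pads are 22 mm wide; open, the fingers measure 114 mm over their backs; the gripper's body (76 mm by 85 mm) begins 54 mm behind the grasp point. The pads swing forward as they close: fully open they stand 13 mm farther back than shut.
Start: joints at [0.975, 0.313, 1.498, -0, 1.331, -0.223], TCP at [191.231, 488.94, 231.294] pointing down, gripper open.
Joint ranges: [-2.94, 2.94], [-0.97, 2.17], [0.19, 2.56], [-1.23, 4.37], [0.02, 3.11], [-2.88, 2.88]. Speed limits (rad/s): [2.39, 2.39, 3.01, 3.14, 3.14, 3.14].

## Interface

Orientations are given as a unit quaternion [w, x, y, z].
In Python, from rig import ctrl, viewer, finish_job gives the robot as it stands.
- The arm moves only by the tool carry_out, never from a script. Its argument "targets" is a list of rows, each an object of numbers: "x", "y", "z": the shift along the world's x, y, z in m; "ax", "ay", "az": the turn, a rotation vector about the world's x, y, z in rad; "hand": the opening, from -1 (shut) to 1 (fully open). A call has 1 to 5 rows; each row is the pose to reach, as a shift and turn from the pose commanded when the call began; what a row does not reach only later rows make up. A row lasts 1/8 s, in which the tool goes at most 62.5 mm and 10.7 degrees, less where a joint would pass 70% of its speed; a pose out of reach is approached as far as the arm can. A call with a gripper value outside its range is refused whole. The fingers move at their own pace and stop on an object; "grip_force" is the grip in N (left out, the last holds). Time passes only in rows, so rows that repeat a pose let the fingers close. It gives the time, the measured TCP pose, the force and the opening at its end, in the units of the state.
- ctrl.sense(): the state, without advancing time (a new reading comes with each control period).
- viewer.capture(name): name is "side" or "top"; returns the picture (400x640x3 uint8, blue, green, red); there is no depth.
- viewer.camera_info(name): a dict with "fx", "fy", "cx", "cy" (pixels), "k1" (the pictures are not rectified: a ray, as slopes to the right and down, at radius r is drawn at 1 + k1 r^2 times it, then the intrinsics apply), "R" (3x3) and "t" (3): a world point X has camera coordinates R X + t. Camera axes: x right, y down, z forward; pixel columns grow to the right and rows downward; lengths in mm; the calibration is good to about 2 mm. A picture is of the moment at which its call begins. camera_info takes no time and is no camera call.
- finish_job(): hands the job in, once; it reports no verdict.
The state is a dict: "time_s": time; "joints": joint angles; "dq": joint speeds; "tau": joint torques, N m; "eef_pos": TCP position; "ee_rot": TCP orientation; "force": force on the tool from outside, world axes, zero at the start; "wrist_torque": the same for the moment, N m; "grip_width": opening from 0.0 (shut) to 1.0 (fully open).
Only numpy, scipy, OpenCV 4.12 (cv2) and the standard library are available. Lean on these libraries where they do the work, as an engineer would, in place of code of your own. Each camera call takes 0.05 s, during which the arm holds its last target. There are 200 camera calls.

## Task

Take the round-handled tamper off the keyhole rack: slide it along its slot to the wide round end and lift it out. Then stand it upright on its foot in the square steel pan and let go, leaving the square-handled tamper hanging where it is.

Things in the scene. Friction and masses are not known exactly. Their poses are not given: they have to be found in the camera images.
- round_grip (a point): Handle centre of the tamper to take, 0.18 kg, upright. Upward from its underside: steel foot d 34 x 10 mm, neck d 10 mm, steel collar d 58 mm at 50 to 56 mm, pale wooden round handle d 28 mm at 56 to 111 mm; this point at 83.5 mm. Hangs loose, collar on the rack's top, neck in a slot, foot below the sheet; point about 118 mm above the bench. z up along the handle.
- square_grip (a point): The same point on the other tamper, hanging in the rack's other slot, where it must stay; alike but for its thicker, square wooden handle, 40 x 40 x 55 mm.
- rack: Fixed aluminium sheet rack, 132 (x) by 254 (y), 85 mm high, sheet 5 mm. Origin: centre of underside; x away from robot, yaw within 17 deg. Two keyhole slots along x at y = +60 and -60 mm, either tamper in either: 14 mm wide, from x = +42 mm to a round hole d 50 at x = -30 mm (near the robot). Foot passes only there, collar nowhere; foot is clear of the sheet after a 50 mm lift.
- pan: empty open square steel pan, loose on the bench, 0.5 kg, 189 x 189 mm outside, about 180 x 180 mm inside, walls 40 mm high, inner floor 2 mm above the bench; origin at the centre of its underside, z up
There are look-alikes about, which are no part of the job. What is shaped like the part that bears round_grip but blue or green is not meant.

How it is judged (in metres and radians):
On the way, in this order (a step that is already met when the one before it is completed fails the run):
1. the round-handled tamper has been slid along its slot to the wide end (x of round_grip in the frame of rack between -0.045 and -0.016 m and z of round_grip in the frame of rack below 0.165 m).
2. it has been lifted out, its foot clear above the rack (z of round_grip in the frame of rack above 0.17 m).
At the end, for the whole second after the job is handed in: The round-handled tamper stands upright (within 8 degrees) on its foot on the floor of the pan, anywhere inside its walls, with the pan flat; the square-handled tamper still hangs within 25 mm of where it was (x of round_grip in the frame of pan between -0.08 and 0.078 m and y of round_grip in the frame of pan between -0.08 and 0.08 m and z of round_grip in the frame of pan between 0.079 and 0.092 m and angle between round_grip's own z axis and vertical below 0.15 rad and angle between pan's own z axis and vertical below 0.1 rad and distance of square_grip from where it was at the start of the episode below 0.025 m); the robot touches nothing.
It fails at once if the square-handled tamper is shifted by more than 25 mm (distance of square_grip from where it was at the start of the episode above 0.025 m).
It also fails if it takes over 45 s, if anything falls off the work surface, if the arm or the gripper's body presses on something with over 40 N, if the wrist force passes 120 N, or if a joint passes its speed limit or range.

## Working session

There is one attempt and no reset: what is moved stays moved. The work goes in short steps, Python scripts to look and compute and a tool call to move; the robot and the scene stay as the last step left them, time stands still between calls to the robot, and variables do not carry over. Pictures are saved under pics/ and viewed, about 8 in all and at most 12, crops included, and the job is handed in when it is done.

Besides the shell and the picture viewer there is one more tool, called in YAML: its name, and indented under it one key for each argument. carry_out: Moves the arm, as the interface text tells. Its arguments: {"type":"object","properties":{"targets":{"type":"array"},"grip_force":{"type":"number"}},"required":["targets"]}

```bash
mkdir -p pics; ls
python3 - <<'E'
from rig import ctrl, viewer
import cv2
for n in("side","top"):
    cv2.imwrite(f"pics/{n}0.png",viewer.capture(n)); print(n,viewer.camera_info(n))
print(ctrl.sense())
E
```

```text
pics
side {'fx': 465.1102331915086, 'fy': 465.1102331915086, 'cx': 312.85724254653127, 'cy': 200.46426760844625, 'k1': 0.013346643878391282, 'R': array([[-9.87579040e-01, -1.57122965e-01,  1.14839412e-04],
       [-5.87093189e-02,  3.68332791e-01, -9.27838440e-01],
       [ 1.45742428e-01, -9.16320538e-01, -3.72982327e-01]]), 't': array([ 505.3777172 ,   95.96061297, 1441.9522075 ])}
top {'fx': 378.8631678180378, 'fy': 378.8631678180378, 'cx': 318.94995466911854, 'cy': 204.37920542303934, 'k1': 0.029882893577603927, 'R': array([[-1.23447869e-02, -9.99923718e-01, -4.06069659e-04],
       [-9.97847255e-01,  1.23453078e-02, -6.44084501e-02],
       [ 6.44085499e-02, -3.89913099e-04, -9.97923537e-01]]), 't': array([  84.40080846,  484.35497932, 1064.30479188])}
{'time_s': 0.1, 'joints': array([ 9.74625625e-01,  3.13360057e-01,  1.49835132e+00, -2.06772931e-05,
        1.33100733e+00, -2.23366403e-01]), 'dq': array([ 0.00078415, -0.00086602, -0.00138707, -0.00159565, -0.00060669,
       -0.00018021]), 'tau': array([ 2.40619469e-03, -4.12894177e+01, -2.60142213e+01, -1.98061603e-04,
        3.06330032e-03,  2.86649552e-06]), 'eef_pos': array([191.0873095 , 488.7423887 , 230.81338358]), 'ee_rot': array([ 0.69470594,  0.13067454,  0.69501014, -0.13141052]), 'force': array([-0.57933619, -0.10716692,  0.3876487 ]), 'wrist_torque': array([ 0.00261058, -0.02099126,  0.0014171 ]), 'grip_width': 1.001616228615332}
```

View pics/top0.png

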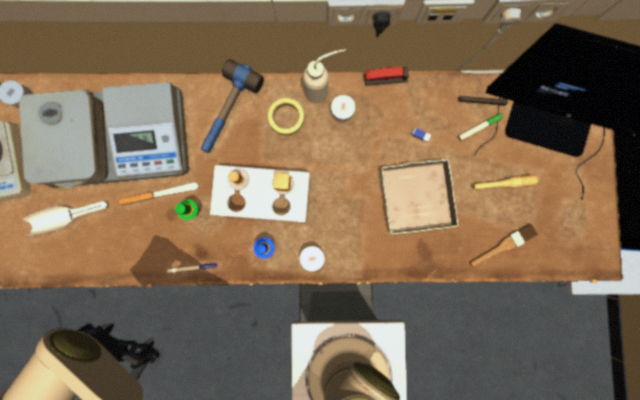

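View pics/side0.png

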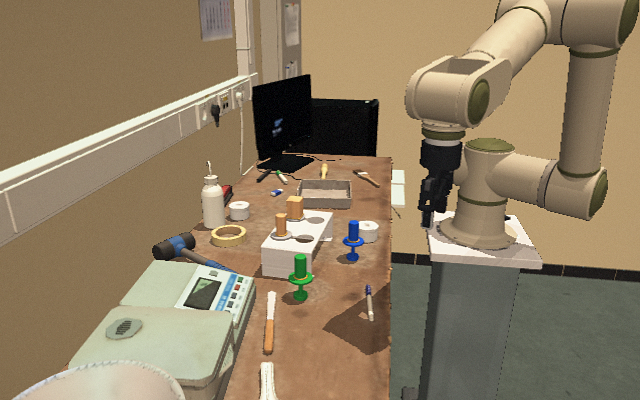

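The top picture shows four candidates. The handle at (236,177) is wooden and looks round, so it is my choice. The one at (282,181) is wooden and square and must stay. The green (186,209) and blue (263,246) ones are look-alikes. The pan is at about (418,196). Next is a close crop to check the choice.

```bash
cat > h.py <<'E'
import numpy as np, cv2
from rig import ctrl, viewer
def cam(n):
    c=viewer.camera_info(n); K=np.array([[c['fx'],0,c['cx']],[0,c['fy'],c['cy']],[0,0,1.]])
    return K,np.array([c['k1'],0,0,0,0.]),np.array(c['R']),np.array(c['t'])
def ray(n,p):
    K,d,R,t=cam(n); u=cv2.undistortPoints(np.array([[p]],float),K,d)[0,0]
    return -R.T@t, R.T@np.array([*u,1.])
def at_z(n,p,z):
    o,v=ray(n,p); return o+v*(z-o[2])/v[2]
def proj(n,X):
    K,d,R,t=cam(n); return cv2.projectPoints(np.atleast_2d(np.array(X,float)),cv2.Rodrigues(R)[0],t,K,d)[0][:,0]
E
python3 - <<'E'
import cv2,numpy as np
a=cv2.imread('pics/top0.png');b=cv2.imread('pics/side0.png')
A=cv2.resize(a[150:240,195:325],None,fx=6,fy=6,interpolation=cv2.INTER_CUBIC)[:, :780]
cv2.imwrite('pics/c1.png',A)
B=cv2.resize(b[190:280,255:345],None,fx=6,fy=6,interpolation=cv2.INTER_CUBIC)
C=cv2.resize(a[150:240,370:470],(600,540),interpolation=cv2.INTER_CUBIC)
cv2.imwrite('pics/c2.png',cv2.resize(np.hstack([B,C]),None,fx=.7,fy=.7))
E
```

```text
(no output)
```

View pics/c1.png

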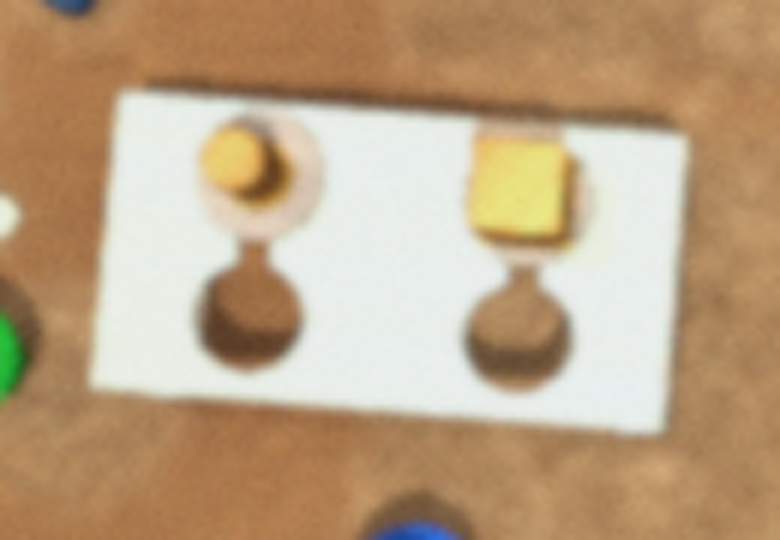

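View pics/c2.png

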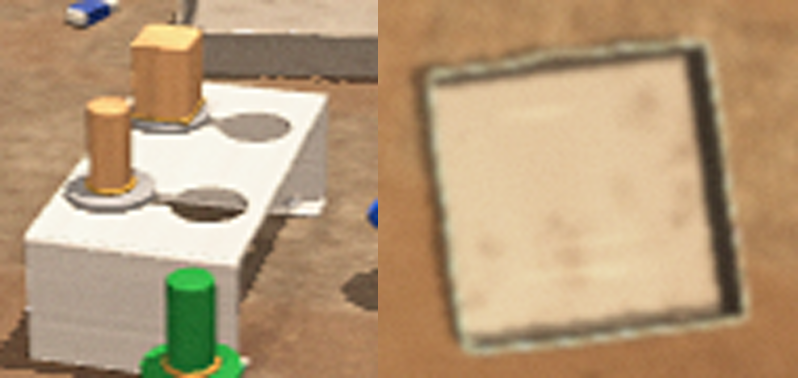

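The crop confirms the choice: the left handle, at about (234,177) in full-picture pixels, is round and wooden. The right one is square. Both are at the far ends of their slots, away from the round holes. Now to measure.

Run:
```python
from h import *
np.set_printoptions(precision=1,suppress=True)
f=lambda p:(p[0]/6+195-.4,p[1]/6+150-.4)
c=np.array([at_z('top',f(p),85) for p in [(118,90),(687,132),(663,432),(92,388)]])
print(c, c.mean(0)); ex=(c[0]+c[1]-c[2]-c[3])/2; ey=(c[0]+c[3]-c[1]-c[2])/2
print(np.linalg.norm(ex),np.linalg.norm(ey)); 
ya=[np.arctan2(ex[1],ex[0]),np.arctan2(-ey[0],ey[1])];print('yaw %.3f %.3f'%tuple(ya))
y=ya[1];R=np.array([[np.cos(y),-np.sin(y)],[np.sin(y),np.cos(y)]]);o=c.mean(0)[:2]
for n,p,z in[('top',(234,165),145.5),('sq',(519,188),145.5),('collar',(262,176),91),('hole',(249,316),85),('hole2',(518,338),85)]:
    w=at_z('top',f(p),z)[:2];print(n,w,R.T@(w-o))
print('hole model',o+R@[-30,60],'slotdir',R[:,0])
g=lambda p:((p[0]-378)/4.2+370-.4,p[1]/4.2+150-.4)
q=np.array([at_z('top',g(p),40) for p in [(428,72),(706,42),(744,314),(466,348)]])
print(q,q.mean(0),np.linalg.norm(q-np.roll(q,1,0),axis=1))
# side cam check of round top: crop px (109,103)
s=(109/4.2+255-.4,103/4.2+190-.4);print('side top',at_z('side',s,145.5))
o1,v1=ray('side',s);o2,v2=ray('top',f((234,165)))
A=np.stack([v1,-v2],1);k=np.linalg.lstsq(A,o2-o1,rcond=None)[0];print(o1+k[0]*v1,o2+k[1]*v2)
```

```text
[[591.1 357.5  85. ]
 [569.3 103.8  85. ]
 [435.5 115.8  85. ]
 [458.2 368.3  85. ]] [513.5 236.3  85. ]
133.88240312306255 254.08596967392376
yaw -0.086 -0.088
top [548.4 292.2] [29.8 58.7]
sq [537.3 173. ] [ 29.2 -61.1]
collar [550.9 292.1] [32.4 58.8]
hole [489.3 299.1] [-29.7  60.4]
hole2 [478.  179.8] [-30.4 -59.4]
hole model [488.9 298.7] slotdir [ 1.  -0.1]
[[ 587.2  -98.1   40. ]
 [ 604.8 -283.1   40. ]
 [ 423.7 -301.9   40. ]
 [ 403.4 -118.9   40. ]] [ 504.8 -200.5   40. ] [185.  185.9 182.1 184.1]
side top [550.2 289.6 145.5]
[549.6 292.2 146.7] [548.2 292.  146.4]
```

carry_out:
  targets:
    - {"x": 0.05,"y": -0.027,"az": 0.1,"hand": 1}
    - {"x": 0.1,"y": -0.055,"az": 0.2,"hand": 1}
    - {"x": 0.15,"y": -0.082,"az": 0.286,"hand": 1}
    - {"x": 0.2,"y": -0.11,"az": 0.286,"hand": 1}
    - {"x": 0.25,"y": -0.138,"az": 0.286,"hand": 1}
  grip_force: 40

```text
invalid input at $.targets[0]: expected keys x, y, z, ax, ay, az, hand
```

carry_out:
  targets:
    - {"x": 0.05,"y": -0.027,"z": 0,"ax": 0,"ay": 0,"az": 0.1,"hand": 1}
    - {"x": 0.1,"y": -0.055,"z": 0,"ax": 0,"ay": 0,"az": 0.2,"hand": 1}
    - {"x": 0.15,"y": -0.082,"z": 0,"ax": 0,"ay": 0,"az": 0.286,"hand": 1}
    - {"x": 0.2,"y": -0.11,"z": 0,"ax": 0,"ay": 0,"az": 0.286,"hand": 1}
    - {"x": 0.25,"y": -0.138,"z": 0,"ax": 0,"ay": 0,"az": 0.286,"hand": 1}
  grip_force: 40

```text
time_s: 0.72
eef_pos: [442.6, 349.7, 231.0]
ee_rot: [0.706, 0.031, 0.707, -0.031]
force: [-0.1, 0.3, 0.1]
grip_width: 0.999
```

carry_out:
  targets:
    - {"x": 0.054,"y": -0.03,"z": 0,"ax": 0,"ay": 0,"az": 0,"hand": 1}
    - {"x": 0.108,"y": -0.059,"z": 0,"ax": 0,"ay": 0,"az": 0,"hand": 1}
    - {"x": 0.108,"y": -0.059,"z": -0.03,"ax": 0,"ay": 0,"az": 0,"hand": 1}
    - {"x": 0.108,"y": -0.059,"z": -0.06,"ax": 0,"ay": 0,"az": 0,"hand": 1}
    - {"x": 0.108,"y": -0.059,"z": -0.06,"ax": 0,"ay": 0,"az": 0,"hand": 1}

```text
time_s: 1.35
eef_pos: [548.2, 291.5, 169.0]
ee_rot: [0.705, 0.03, 0.708, -0.031]
force: [0.7, 0.2, -0.4]
grip_width: 0.996
```

Run:
```python
from h import *
a=viewer.capture('side');t=viewer.capture('top')
cv2.imwrite('pics/k3.png',np.hstack([cv2.resize(x,(400,400),interpolation=cv2.INTER_CUBIC) for x in(a[170:280,245:355],t[140:240,195:295])]))
print(ctrl.sense()['eef_pos'])
```

```text
[549.47975049 292.15093798 172.26067018]
```

View pics/k3.png

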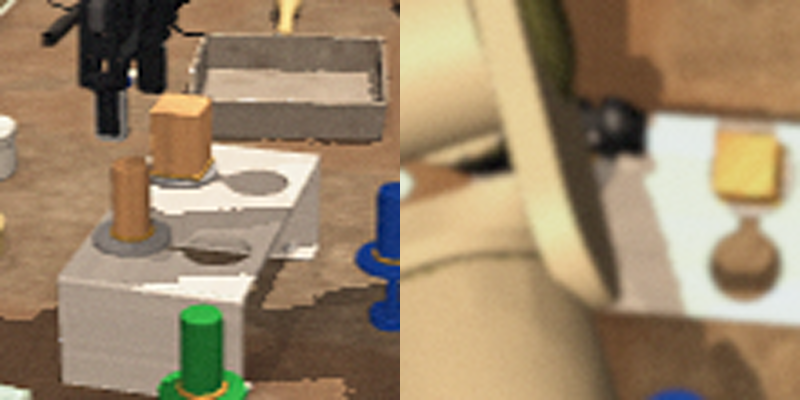

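Run:
```python
from h import *
s=lambda X:((proj('side',X)-[245,170])*3.636).round()
print('near finger tip',s([553,338,185]),'far',s([545,246,185]),'handle top',s([549,292,146]),'handle base',s([549,292,91]))
```

```text
near finger tip [[108. 135.]] far [[148.  87.]] handle top [[130. 161.]] handle base [[132. 231.]]
```

The side view shows the near finger tip at crop pixel (112,135) and the handle top at (130,160). Both agree with the predictions, so I descend and close.

carry_out:
  targets:
    - {"x": 0,"y": 0,"z": -0.03,"ax": 0,"ay": 0,"az": 0,"hand": 1}
    - {"x": 0,"y": 0,"z": -0.065,"ax": 0,"ay": 0,"az": 0,"hand": 1}
    - {"x": 0,"y": 0,"z": -0.065,"ax": 0,"ay": 0,"az": 0,"hand": 1}
    - {"x": 0,"y": 0,"z": -0.065,"ax": 0,"ay": 0,"az": 0,"hand": -1}
    - {"x": 0,"y": 0,"z": -0.065,"ax": 0,"ay": 0,"az": 0,"hand": -1}
  grip_force: 40

```text
time_s: 2.08
eef_pos: [550.0, 292.2, 108.3]
ee_rot: [0.708, 0.031, 0.705, -0.03]
force: [0.4, -0.3, 0.2]
grip_width: 0.603
```

carry_out:
  targets:
    - {"x": 0,"y": 0,"z": 0,"ax": 0,"ay": 0,"az": 0,"hand": -1}
    - {"x": 0,"y": 0,"z": 0,"ax": 0,"ay": 0,"az": 0,"hand": -1}
    - {"x": 0,"y": 0,"z": 0,"ax": 0,"ay": 0,"az": 0,"hand": -1}
    - {"x": 0,"y": 0,"z": 0,"ax": 0,"ay": 0,"az": 0,"hand": -1}

```text
time_s: 2.58
eef_pos: [549.6, 292.1, 107.3]
ee_rot: [0.707, 0.031, 0.706, -0.03]
force: [-1.0, 0.2, 5.4]
grip_width: 0.319
```

Gripped at about 27 mm. I unload slightly and slide along the slot.

carry_out:
  targets:
    - {"x": 0,"y": 0,"z": 0.002,"ax": 0,"ay": 0,"az": 0,"hand": -1}
    - {"x": -0.015,"y": 0.0013,"z": 0.002,"ax": 0,"ay": 0,"az": 0,"hand": -1}
    - {"x": -0.03,"y": 0.0026,"z": 0.002,"ax": 0,"ay": 0,"az": 0,"hand": -1}
    - {"x": -0.045,"y": 0.0039,"z": 0.002,"ax": 0,"ay": 0,"az": 0,"hand": -1}
    - {"x": -0.0605,"y": 0.0053,"z": 0.002,"ax": 0,"ay": 0,"az": 0,"hand": -1}

```text
time_s: 3.2
eef_pos: [488.0, 297.1, 107.9]
ee_rot: [0.706, 0.031, 0.707, -0.031]
force: [-0.6, -0.5, -2.4]
grip_width: 0.315
```

carry_out:
  targets:
    - {"x": 0,"y": 0.001,"z": 0,"ax": 0,"ay": 0,"az": 0,"hand": -1}
    - {"x": 0,"y": 0.001,"z": 0,"ax": 0,"ay": 0,"az": 0,"hand": -1}

```text
time_s: 3.45
eef_pos: [489.3, 298.2, 108.2]
ee_rot: [0.707, 0.031, 0.706, -0.031]
force: [1.4, 0.8, -2.3]
grip_width: 0.315
```

Run:
```python
from h import *
a=viewer.capture('side')
cv2.imwrite('pics/k4.png',cv2.resize(a[170:280,245:355],(500,500),interpolation=cv2.INTER_CUBIC))
s=ctrl.sense();print(s['eef_pos'],s['force'],s['grip_width'])
```

```text
[489.27705664 298.14797617 108.19576177] [-0.24589187 -0.84764097 -1.76178574] 0.3171841345641728
```

View pics/k4.png

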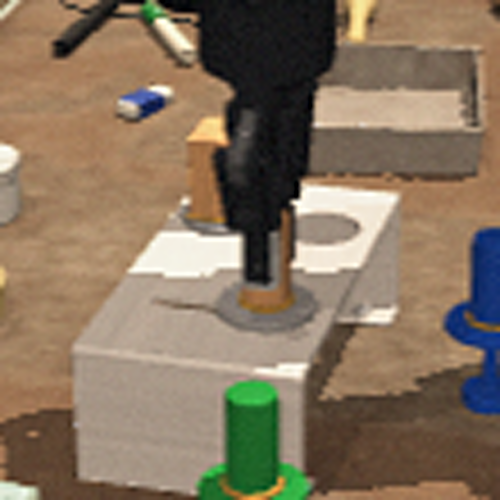

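The collar now sits centred over the round hole, at crop pixel (265,305), with the slot open behind it. The wrist reads about 1.8 N, which is the tamper's weight. I lift in small steps.

carry_out:
  targets:
    - {"x": 0,"y": 0,"z": 0.012,"ax": 0,"ay": 0,"az": 0,"hand": -1}
    - {"x": 0,"y": 0,"z": 0.024,"ax": 0,"ay": 0,"az": 0,"hand": -1}
    - {"x": 0,"y": 0,"z": 0.036,"ax": 0,"ay": 0,"az": 0,"hand": -1}
    - {"x": 0,"y": 0,"z": 0.036,"ax": 0,"ay": 0,"az": 0,"hand": -1}

```text
time_s: 4.0
eef_pos: [489.3, 298.4, 145.7]
ee_rot: [0.707, 0.031, 0.706, -0.03]
force: [-1.0, 0.1, -2.4]
grip_width: 0.317
```

carry_out:
  targets:
    - {"x": 0,"y": 0,"z": 0.025,"ax": 0,"ay": 0,"az": 0,"hand": -1}
    - {"x": 0,"y": 0,"z": 0.05,"ax": 0,"ay": 0,"az": 0,"hand": -1}
    - {"x": 0,"y": 0,"z": 0.075,"ax": 0,"ay": 0,"az": 0,"hand": -1}
    - {"x": 0,"y": 0,"z": 0.1,"ax": 0,"ay": 0,"az": 0,"hand": -1}
    - {"x": 0,"y": 0,"z": 0.1,"ax": 0,"ay": 0,"az": 0,"hand": -1}

```text
time_s: 4.62
eef_pos: [489.2, 298.4, 245.4]
ee_rot: [0.707, 0.031, 0.705, -0.03]
force: [-0.8, -1.0, -2.7]
grip_width: 0.313
```

carry_out:
  targets:
    - {"x": 0,"y": -0.04,"z": 0,"ax": 0,"ay": 0,"az": 0,"hand": -1}
    - {"x": 0,"y": -0.09,"z": 0,"ax": 0,"ay": 0,"az": 0,"hand": -1}
    - {"x": 0,"y": -0.14,"z": 0,"ax": 0,"ay": 0,"az": 0,"hand": -1}
    - {"x": 0,"y": -0.19,"z": 0,"ax": 0,"ay": 0,"az": 0,"hand": -1}
    - {"x": 0,"y": -0.24,"z": 0,"ax": 0,"ay": 0,"az": 0,"hand": -1}

```text
time_s: 5.25
eef_pos: [488.0, 56.7, 242.8]
ee_rot: [0.706, 0.031, 0.707, -0.031]
force: [0.2, 0.1, -1.6]
grip_width: 0.319
```

carry_out:
  targets:
    - {"x": 0.004,"y": -0.05,"z": 0,"ax": 0,"ay": 0,"az": 0,"hand": -1}
    - {"x": 0.008,"y": -0.1,"z": 0,"ax": 0,"ay": 0,"az": 0,"hand": -1}
    - {"x": 0.012,"y": -0.15,"z": 0,"ax": 0,"ay": 0,"az": 0,"hand": -1}
    - {"x": 0.015,"y": -0.2,"z": 0,"ax": 0,"ay": 0,"az": 0,"hand": -1}
    - {"x": 0.015,"y": -0.24,"z": 0,"ax": 0,"ay": 0,"az": 0,"hand": -1}

```text
time_s: 5.88
eef_pos: [503.2, -183.5, 242.5]
ee_rot: [0.706, 0.031, 0.707, -0.031]
force: [0.1, 1.0, -1.4]
grip_width: 0.315
```

carry_out:
  targets:
    - {"x": 0,"y": -0.018,"z": 0,"ax": 0,"ay": 0,"az": 0,"hand": -1}
    - {"x": 0,"y": -0.018,"z": 0,"ax": 0,"ay": 0,"az": 0,"hand": -1}
    - {"x": 0,"y": -0.018,"z": 0,"ax": 0,"ay": 0,"az": 0,"hand": -1}

```text
time_s: 6.25
eef_pos: [503.8, -198.4, 244.0]
ee_rot: [0.706, 0.03, 0.707, -0.03]
force: [1.3, -0.0, -2.4]
grip_width: 0.323
```

Run:
```python
from h import *
a=viewer.capture('side')
cv2.imwrite('pics/k5.png',cv2.resize(a[110:240,250:400],(750,600),interpolation=cv2.INTER_CUBIC))
s=ctrl.sense();print(s['eef_pos'],s['force'],s['grip_width'],s['joints'])
```

```text
[ 503.86416072 -198.40193434  244.21853029] [-0.10548472  0.73562534 -1.87828025] 0.31404132436785437 [-5.91709664e-01  3.40528737e-01  1.42578019e+00  2.97443427e-04
  1.37555991e+00 -2.07722110e+00]
```

View pics/k5.png

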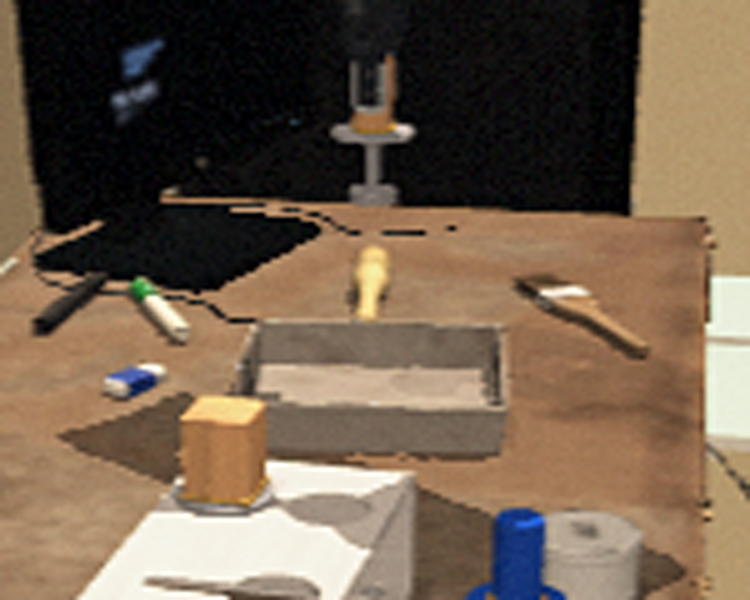

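The tamper is held upright over the pan, with the collar at crop pixel (373,132) and the foot at (374,195). The square tamper has not moved. I lower it; contact is expected at a TCP z of about 75 mm.

carry_out:
  targets:
    - {"x": 0,"y": 0,"z": -0.04,"ax": 0,"ay": 0,"az": 0,"hand": -1}
    - {"x": 0,"y": 0,"z": -0.08,"ax": 0,"ay": 0,"az": 0,"hand": -1}
    - {"x": 0,"y": 0,"z": -0.12,"ax": 0,"ay": 0,"az": 0,"hand": -1}
    - {"x": 0,"y": 0,"z": -0.155,"ax": 0,"ay": 0,"az": 0,"hand": -1}
    - {"x": 0,"y": 0,"z": -0.155,"ax": 0,"ay": 0,"az": 0,"hand": -1}

```text
time_s: 6.92
eef_pos: [502.8, -198.1, 87.7]
ee_rot: [0.705, 0.031, 0.708, -0.029]
force: [0.5, 0.2, -1.5]
grip_width: 0.314
```

carry_out:
  targets:
    - {"x": 0,"y": 0,"z": -0.003,"ax": 0,"ay": 0,"az": 0,"hand": -1}
    - {"x": 0,"y": 0,"z": -0.006,"ax": 0,"ay": 0,"az": 0,"hand": -1}
    - {"x": 0,"y": 0,"z": -0.009,"ax": 0,"ay": 0,"az": 0,"hand": -1}
    - {"x": 0,"y": 0,"z": -0.01,"ax": 0,"ay": 0,"az": 0,"hand": -1}
    - {"x": 0,"y": 0,"z": -0.01,"ax": 0,"ay": 0,"az": 0,"hand": -1}

```text
time_s: 7.55
eef_pos: [503.8, -199.8, 79.4]
ee_rot: [0.706, 0.031, 0.706, -0.031]
force: [0.7, 0.8, -1.7]
grip_width: 0.319
```

carry_out:
  targets:
    - {"x": 0,"y": 0,"z": -0.001,"ax": 0,"ay": 0,"az": 0,"hand": -1}
    - {"x": 0,"y": 0,"z": -0.002,"ax": 0,"ay": 0,"az": 0,"hand": -1}
    - {"x": 0,"y": 0,"z": -0.003,"ax": 0,"ay": 0,"az": 0,"hand": -1}
    - {"x": 0,"y": 0,"z": -0.003,"ax": 0,"ay": 0,"az": 0,"hand": -1}

```text
time_s: 8.05
eef_pos: [503.7, -199.7, 76.2]
ee_rot: [0.706, 0.031, 0.706, -0.031]
force: [0.2, 0.0, -2.5]
grip_width: 0.318
```

carry_out:
  targets:
    - {"x": 0,"y": 0,"z": -0.001,"ax": 0,"ay": 0,"az": 0,"hand": -1}
    - {"x": 0,"y": 0,"z": -0.001,"ax": 0,"ay": 0,"az": 0,"hand": -1}
    - {"x": 0,"y": 0,"z": -0.002,"ax": 0,"ay": 0,"az": 0,"hand": -1}
    - {"x": 0,"y": 0,"z": -0.002,"ax": 0,"ay": 0,"az": 0,"hand": -1}

```text
time_s: 8.55
eef_pos: [503.7, -199.8, 74.3]
ee_rot: [0.706, 0.031, 0.706, -0.031]
force: [-0.4, -0.3, -1.5]
grip_width: 0.319
```

carry_out:
  targets:
    - {"x": 0,"y": 0,"z": -0.001,"ax": 0,"ay": 0,"az": 0,"hand": -1}
    - {"x": 0,"y": 0,"z": -0.001,"ax": 0,"ay": 0,"az": 0,"hand": -1}
    - {"x": 0,"y": 0,"z": -0.001,"ax": 0,"ay": 0,"az": 0,"hand": -1}

```text
time_s: 8.93
eef_pos: [504.0, -199.9, 74.3]
ee_rot: [0.707, 0.03, 0.706, -0.031]
force: [-2.9, 1.5, 6.8]
grip_width: 0.314
```

That is contact, with the vertical force going from -2 to +7 N. I ease off slightly and release.

carry_out:
  targets:
    - {"x": 0,"y": 0,"z": 0.0007,"ax": 0,"ay": 0,"az": 0,"hand": -1}
    - {"x": 0,"y": 0,"z": 0.0007,"ax": 0,"ay": 0,"az": 0,"hand": -1}
    - {"x": 0,"y": 0,"z": 0.0007,"ax": 0,"ay": 0,"az": 0,"hand": 1}
    - {"x": 0,"y": 0,"z": 0.0007,"ax": 0,"ay": 0,"az": 0,"hand": 1}
    - {"x": 0,"y": 0,"z": 0.0007,"ax": 0,"ay": 0,"az": 0,"hand": 1}

```text
time_s: 9.55
eef_pos: [503.7, -199.8, 73.9]
ee_rot: [0.706, 0.031, 0.706, -0.031]
force: [-0.3, 0.0, 0.2]
grip_width: 0.936
```

carry_out:
  targets:
    - {"x": 0,"y": 0,"z": 0,"ax": 0,"ay": 0,"az": 0,"hand": 1}
    - {"x": 0,"y": 0,"z": 0,"ax": 0,"ay": 0,"az": 0,"hand": 1}
    - {"x": 0,"y": 0,"z": 0,"ax": 0,"ay": 0,"az": 0,"hand": 1}
    - {"x": 0,"y": 0,"z": 0,"ax": 0,"ay": 0,"az": 0,"hand": 1}

```text
time_s: 10.05
eef_pos: [503.7, -199.7, 74.0]
ee_rot: [0.706, 0.031, 0.706, -0.031]
force: [0.2, 0.2, -0.5]
grip_width: 0.998
```

carry_out:
  targets:
    - {"x": 0,"y": 0,"z": 0.02,"ax": 0,"ay": 0,"az": 0,"hand": 1}
    - {"x": 0,"y": 0,"z": 0.05,"ax": 0,"ay": 0,"az": 0,"hand": 1}
    - {"x": 0,"y": 0,"z": 0.09,"ax": 0,"ay": 0,"az": 0,"hand": 1}
    - {"x": 0,"y": 0,"z": 0.13,"ax": 0,"ay": 0,"az": 0,"hand": 1}
    - {"x": 0,"y": 0,"z": 0.15,"ax": 0,"ay": 0,"az": 0,"hand": 1}

```text
time_s: 10.68
eef_pos: [504.1, -200.0, 226.3]
ee_rot: [0.707, 0.03, 0.706, -0.031]
force: [0.2, -0.9, -0.1]
grip_width: 1.002
```

carry_out:
  targets:
    - {"x": -0.04,"y": 0,"z": 0,"ax": 0,"ay": 0,"az": 0,"hand": 1}
    - {"x": -0.08,"y": 0,"z": 0,"ax": 0,"ay": 0,"az": 0,"hand": 1}
    - {"x": -0.12,"y": 0,"z": 0,"ax": 0,"ay": 0,"az": 0,"hand": 1}
    - {"x": -0.12,"y": 0,"z": 0,"ax": 0,"ay": 0,"az": 0,"hand": 1}
    - {"x": -0.12,"y": 0,"z": 0,"ax": 0,"ay": 0,"az": 0,"hand": 1}

```text
time_s: 11.3
eef_pos: [384.2, -200.0, 224.2]
ee_rot: [0.707, 0.031, 0.706, -0.031]
force: [-0.1, -0.4, -0.6]
grip_width: 0.998
```

Run:
```python
from h import *
a=viewer.capture('side');t=viewer.capture('top')
cv2.imwrite('pics/k6.png',np.hstack([cv2.resize(a[150:250,270:370],(400,400),interpolation=cv2.INTER_CUBIC),cv2.resize(t[130:260,260:390+90],(400,236),interpolation=cv2.INTER_CUBIC).copy() if 0 else cv2.resize(t[140:240,370:470],(400,400),interpolation=cv2.INTER_CUBIC)]))
s=lambda n,X,o:((proj(n,X)-o)*4).round()
print(s('side',[[504,-200,113],[504,-200,58],[504,-200,2],[537,173,145]],[270,150]),s('top',[[504,-200,113],[504,-200,55]],[370,140]))
q=ctrl.sense();print(q['eef_pos'],q['force'])
```

```text
[[215.  76.]
 [215. 134.]
 [214. 192.]
 [ 97. 193.]] [[225. 214.]
 [201. 222.]]
[ 384.40569342 -199.84611574  223.95280653] [-0.47501218  0.03915579  0.40956701]
```

View pics/k6.png

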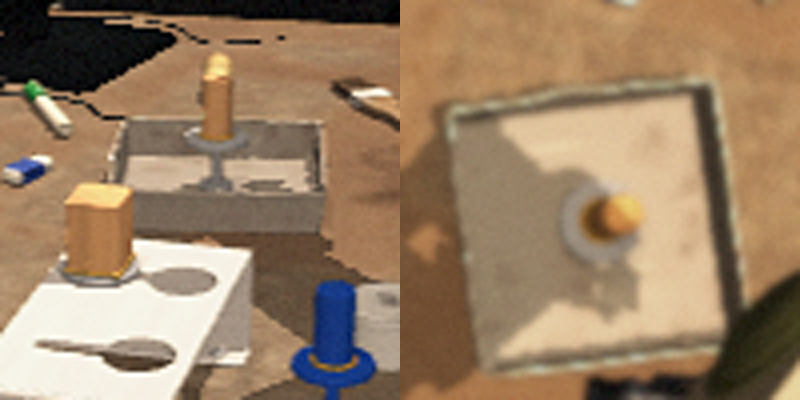

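The tamper stands upright near the middle of the pan. In the top crop the handle top is at (222,214) and the collar at (198,222), against predictions of (225,214) and (201,222). In the side crop it is vertical at x≈217, with its foot on the pan floor. The square tamper hangs unmoved and the gripper is clear.

```bash
python3 -c "
from rig import finish_job; print(finish_job())"
```

```text
the job is handed in; nothing more can be done
None
```

I moved the round-handled wooden tamper from the rack to the square pan, where it now stands upright on its foot, and handed the job in at about 11.4 s. No verdict is reported on hand-in.

- **Moves:** I gripped the tamper at 40 N, slid it about 61 mm along its slot to the round hole, lifted it out, carried it over the rack and lowered it until it touched the pan floor. I then released it and backed the gripper off 120 mm.
- **Tamper:** In the last pictures it matches its predicted upright position within about 1 pixel, near the pan centre and on the pan floor.
- **Pan and square tamper:** The pan looks flat, and the square-handled tamper hangs where it was. I judged both by eye.
- **Forces:** Contact forces stayed under about 10 N in every reading. At the end the force on the gripper was about zero.
- **Disagreements:** None of the checks failed. The first move call was refused because it left out some required keys, and it moved nothing.

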